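# Open the instrument case against its lid stop and put the loupe away

### The job

Swing the lid of the grey instrument case all the way back until you feel it bear on the rubber buffer of the lid stop behind it, gently, without forcing it, and leave it leaning there. Then stand the black loupe upright on the floor of the case, set down and not dropped, beside the eraser that is kept there. Do not shift the other things on the surface.

Things in the scene. Friction and masses are not known exactly. Their poses are not given: they have to be found in the camera images.
- case: Grey steel instrument case, fixed to the surface, 120 x 190 mm and 56 mm high without the lid, walls and floor 5 mm thick. Origin: centre of its underside; x points away from the robot at yaw 0 (to the hinge side), y along its width, z up. It carries the lid.
- case_floor (a point): Centre of the inner floor of the case, 5 mm over its underside; axes as case. The inside is 110 (x) x 180 (y) mm.
- case_lid (a joint): Hinge angle of the lid, rad: 0 = shut, grows as it opens up and back, about the case's +y through lid_hinge. Starts at 0 to 0.3. Meets the buffer somewhere between 1.7 and 2.05, different each time. The hinge is stiff (0.3 N m): the lid stays where it is left and takes 2 to 4 N at the tab to move.
- lid_hinge (a point): Middle of the hinge axis, 60 mm behind the middle of the case (its +x) and 56 mm over the surface. Turns with the lid: with the lid shut its axes are those of the case.
- lid_tab (a point): Black tab in the middle of the lid's front edge: a tongue 24 mm wide (y), 8 mm thick, standing out 45 mm from the lid. The point is mid-width, mid-thickness, 13 mm from the free end, 155 mm from the hinge axis (-x of lid_hinge, 2 mm along its +z); axes turn with the lid. Can be pinched by its sides from above, the lid turning between the pads.
- lid_stop: Dark steel bracket fixed to the surface just behind the case: post 34 mm wide, 8 mm thick, 150 mm high. Origin: under the middle of the post, on the surface; axes as case. It carries the rubber buffer.
- stop_bore (a point): Point in the post, 136 mm up, from which a set screw with a 20 mm round black rubber buffer stands out to the lid (-x). The buffer's face is 32 to 46 mm before this point, different each time and not measured. It yields 1 mm per 6 N; at the tab its push feels about half as strong. Bearing is 1.5 N or more on the buffer for 0.3 s; over 14 N is forcing.
- loupe: Loupe: short black round magnifier, 43 mm across and 36 mm high, 60 g more or less, standing upright on the surface left or right of the case. Origin: centre of its underside; z up. Its foot, the lowest 13 mm, is 38 mm across. Grasp across its body from above.
- eraser: Eraser 23 x 58 x 13 mm lying on the floor of the case, at its left (+y) end. Origin: centre of its underside, y along its 58 mm.
- wood_block: Bystander: beech block 45 x 70 x 40 mm on the other side of the case from the loupe. Origin: centre of its underside.
- ink_bottle: Bystander: round black ink bottle, 46 mm across, 64 mm high, in front of the case. Origin: centre of its underside.
- tape_measure: Bystander: tape measure 35 x 78 x 64 mm, to the left. Origin: centre of its underside.
- clip: Bystander: black bulldog clip, 50 x 41 x 21 mm, lying to the right. Origin: centre of its underside.
Things that resemble listed ones, but are neither listed nor needed, are in the scene too. Several things have the shape of the loupe; the one meant has the colours described above.

How it is judged (in metres and radians):
On the way, in this order (a step that is already met when the one before it is completed fails the run):
1. the lid bears on the buffer of its stop with at least 1.5 N for 0.3 s (contact force between case and lid_stop above 1.5 N), for 0.3 s.
2. the loupe stands inside the case (z of loupe in the frame of case_floor below 0.008 m and x of loupe in the frame of case_floor between -0.05 and 0.05 m and y of loupe in the frame of case_floor between -0.085 and 0.085 m), for 0.2 s.
At the end, for the whole second after the job is handed in: The lid is left touching the buffer of its stop (over 0.2 N on it); the loupe stands upright (within 0.1 rad, underside within 4 mm of the inner floor) inside the case, at rest and released; the eraser is still in the case (contact force between case and lid_stop above 0.2 N and z of loupe in the frame of case_floor between -0.004 and 0.004 m and x of loupe in the frame of case_floor between -0.05 and 0.05 m and y of loupe in the frame of case_floor between -0.085 and 0.085 m and angle between loupe's own z axis and vertical below 0.1 rad and linear speed of loupe below 0.02 m/s and z of eraser in the frame of case_floor below 0.06 m and horizontal distance between eraser and case_floor below 0.1 m).
It fails at once if the lid is forced against its stop: over 14 N on the buffer (contact force between case and lid_stop above 14 N).
It fails at once if the loupe is dropped or thrown: it moves faster than 0.6 m/s out of the fingers (linear speed of loupe above 0.6 m/s and contact force between loupe and the fingers below 0.05 N).
It fails at once if a bystander (block, ink bottle, tape measure, clip) is shifted by over 30 mm (distance of any of wood_block, ink_bottle, tape_measure, clip from where it was at the start of the episode above 0.03 m).
It also fails if it takes over 72 s, if anything falls off the work surface, if the arm or the gripper's body presses on something with over 40 N, if the wrist force passes 120 N, or if a joint passes its speed limit or range.

### The arm

A 6-joint arm with a two-finger parallel gripper is mounted at the origin on a cart in front of the work surface, level with it; the furniture and walls round the work are solid. World frame = base frame: x ahead of the robot, y to its left, z up, the work surface at z = 0. Lengths are in mm, angles in rad, forces in N, time in s.
With the tool pointing down it reaches from about 300 to 775 mm from the base axis. Payload 14.6 kg.
Tool frame: the origin (TCP) lies between the finger pads; the fingertips stand manip.tip_reach ahead of it and the grasp point (between the pads) lies 5 mm behind it (manip.tip_reach is the distance from the TCP to the fingertips, in mm); z points along the fingers, y is the line along which they close (so a half turn about z gives the same grasp; the last joint's range is limited). The gripper opens to 94 mm and grips with 3 to 60 N. Pads are 16 mm wide; open, the fingers measure 119 mm over their backs; the gripper's body (75 mm by 177 mm) begins 78 mm behind the grasp point.
Start: joints at [-1.408, 0.3, 1.521, -0, 1.321, -0.067], TCP at [125.274, -535.533, 219.446] pointing down, gripper open.
Joint ranges: [-3.03, 3.03], [-0.79, 2.21], [0.23, 2.52], [-1.04, 4.18], [0, 3.07], [-2.55, 2.55]. Speed limits (rad/s): [2.22, 2.22, 2.57, 3.14, 3.14, 3.14].

### API

Orientations are given as [roll, pitch, yaw] about the fixed x, y, z axes, in that order (R = Rz(yaw) Ry(pitch) Rx(roll)).
In Python, from cell import manip gives the robot as it stands. The module is installed in compiled form; this text tells all that it offers.
- The arm moves only by the shell command python3 -m creep 'ROWS' [FORCE]. ROWS is JSON, a list of rows, each a list of 3 entries, a list of its own where there are three numbers: the opening, from -1 (shut) to 1 (fully open), then the shift along the tool's x, y, z in cm, then the turn about the tool's z in units of 5 degrees (1.0 is 5 degrees). In form: [[grip, [tx, ty, tz], roll], ...]. A call has 1 to 12 rows; each row is the pose to reach, as a shift and turn from the pose commanded when the call began, along the tool's axes at that moment; what a row does not reach only later rows make up. A row lasts 1/10 s, in which the tool goes at most 50 mm and 8.59 degrees, less where a joint would pass 70% of its speed; a pose out of reach is approached as far as the arm can. A call with a gripper value outside its range is refused whole. The fingers move at their own pace and stop on an object; FORCE is the grip in N (left out, the last holds). Time passes only in rows, so rows that repeat a pose let the fingers close. It gives the time, the measured TCP pose, the force, the opening and the grip force at its end, in the units of the state.
- manip.read_state(): the state, without advancing time (a new reading comes with each control period).
- manip.camera(name): name is "side" or "top" or "wrist"; returns the picture (480x640x3 uint8, red, green, blue); there is no depth.
- manip.camera_params(name): a dict with "fovy" (degrees; the focal length in pixels is half the picture's height over the tangent of half this angle, whatever the lens; pixels are square), "cx", "cy" (the principal point, pixels), "origin" and "attitude" of the camera in the world. Camera axes: x right, y down, z forward; pixel columns grow to the right and rows downward; lengths in mm; the calibration is good to about 2 mm. A picture is of the moment at which its call begins: read the wrist's pose just before it. camera_params takes no time and is no camera call; for the wrist camera it gives the pose at the moment of the call.
- manip.sign_off(): hands the job in; it is judged then, once.
The state is a dict: "clock": time; "joints": joint angles; "qd": joint speeds; "effort": joint torques, N m; "eef_pos": TCP position; "eef_rot": TCP orientation; "wrist_force": force on the tool from outside, world axes, zero at the start; "moment": the same for the moment, N m; "finger_gap": finger opening in mm; "finger_force": force on a finger pad.
Only numpy, scipy, OpenCV 4.12 (cv2) and the standard library are available. Lean on these libraries where they do the work, as an engineer would, in place of code of your own. Each camera call takes 0.05 s, during which the arm holds its last target. There are 200 camera calls.

## Working session

There is one attempt and no reset: what is moved stays moved. The work goes in short steps, Python scripts to look and compute and a shell command to move; the robot and the scene stay as the last step left them, time stands still between calls to the robot, and variables do not carry over. Pictures are saved under pics/ and viewed, at most 12 in all, crops included, and the job is handed in when it is done.

```bash
mkdir -p pics; python3 - <<'E'
from cell import manip
import cv2
s=manip.read_state();print(s, manip.tip_reach)
for n in("top","side","wrist"):
    print(n,manip.camera_params(n))
    if n!="wrist": cv2.imwrite(f"pics/{n}0.png",manip.camera(n)[:,:,::-1])
E
```

```text
{'clock': 0.0, 'joints': array([-1.40758363e+00,  3.00484258e-01,  1.52160759e+00, -7.33374393e-05,
        1.32070362e+00, -6.66163929e-02]), 'qd': array([ 1.43126672e-03,  7.05767237e-04,  4.05743061e-04, -1.58652544e-03,
        6.21516021e-05,  1.64376420e-04]), 'effort': array([-7.56595600e-04, -5.31811345e+01, -3.52733552e+01,  7.07883644e-02,
        2.44344230e-02, -8.98818666e-05]), 'eef_pos': array([ 125.22435176, -535.2877819 ,  218.86789152]), 'eef_rot': array([-3.14038777e+00, -9.19188697e-06,  2.29847279e-01]), 'wrist_force': array([ 0.11328469,  0.12264791, -0.00681079]), 'moment': array([ 0.01884076, -0.04664273, -0.02778593]), 'finger_force': 0.0, 'finger_gap': 94.06989529458112} 14.0
top {'fovy': 42.58229307917153, 'cx': 322.3356565361925, 'cy': 243.82504484396492, 'origin': array([-549.83684652,  264.5808195 , 1469.83614322]), 'attitude': array([-2.4648161 , -0.0070833 , -1.82126534])}
side {'fovy': 45.543786146725104, 'cx': 309.4360296609115, 'cy': 232.11714801280206, 'origin': array([ 113.07933198, 1115.99041598,  766.23435469]), 'attitude': array([-2.08282864,  0.01554504, -2.7914842 ])}
wrist {'fovy': 65.29354930211144, 'cx': 324.5308693166052, 'cy': 238.11532948928306, 'origin': array([ 204.49512539, -516.64990162,  384.99284957]), 'attitude': array([ 2.86006779e+00,  1.35361709e-03, -1.34174507e+00])}
```

View pics/top0.png

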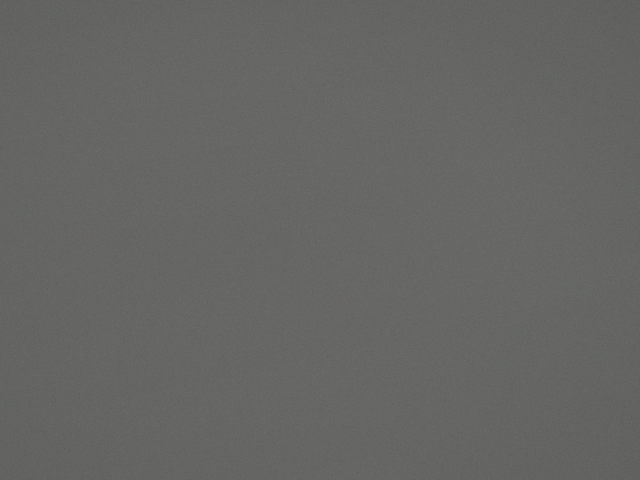

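View pics/side0.png

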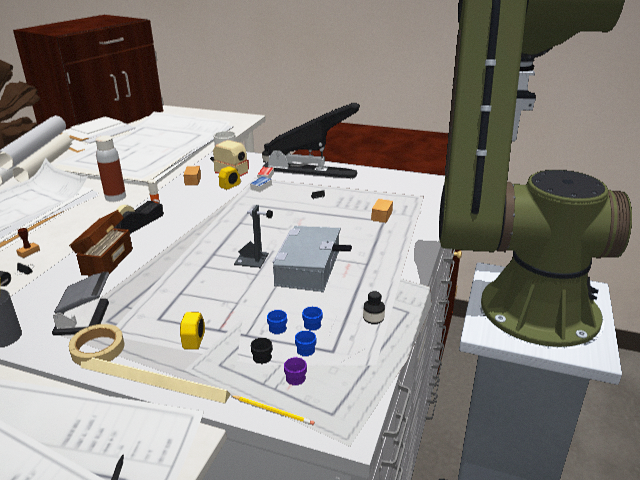

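The top camera shows only plain grey, so it is blocked and no use. In the side view:
- **Case and lid:** lid centre about (307,255), tab (343,248), stop post (256,235), buffer (269,214).
- **Loupe-shaped things:** black (261,350), blue (277,321), (312,318) and (306,343), purple (295,371). The black one at (261,350) fits the description.
- **Bystanders:** ink bottle (374,307), tape measure (192,330), block (382,210), clip (318,195).

```bash
cat >h.py <<'E'
import numpy as np, cv2
from scipy.spatial.transform import Rotation as R
from cell import manip
def K(p):
    f=240/np.tan(np.radians(p["fovy"]/2)); return f
def w(p,u,v,z):
    d=R.from_euler("xyz",p["attitude"]).apply([(u-p["cx"])/K(p),(v-p["cy"])/K(p),1]); o=p["origin"]
    return (o+d*(z-o[2])/d[2]).round(1)
def px(p,X):
    c=R.from_euler("xyz",p["attitude"]).inv().apply(np.asarray(X,float)-p["origin"]); 
    return np.c_[c[...,0]/c[...,2]*K(p)+p["cx"],c[...,1]/c[...,2]*K(p)+p["cy"]].round(1)
E
python3 - <<'E'
from h import *
p=manip.camera_params("side")
for n,u,v,z in [("loupe top",261,343,36),("tab",343,248,60),("lid near-left",273,285,0),("lid right front",333,287,0),("lid front right top",341,229,58),("lid hinge right top",290,226,58),("lid hinge left",274,262,58),("lid front left",333,271,58),("post foot",254,262,0),("ink",374,320,0),("block",382,205,40),("tape",192,345,0),("blue1",312,311,36),("blue2",277,314,36),("blue3",306,336,36)]: print(n,w(p,u,v,z))
im=manip.camera("side")[:,:,::-1]
a=cv2.resize(im[295:395,225:345],None,fx=4,fy=4,interpolation=2)
b=cv2.resize(im[195:295,230:350],None,fx=4,fy=4,interpolation=2)
cv2.imwrite("pics/crop1.png",np.hstack([a,b])[:, :960]); cv2.imwrite("pics/crop1.png",cv2.resize(np.hstack([a,b]),(800,333)))
E
```

```text
loupe top [508. 342.  36.]
tab [451.4 -13.2  60. ]
lid near-left [586.2 105.1   0. ]
lid right front [450.1  67.4   0. ]
lid front right top [ 484.9 -104.8   58. ]
lid hinge right top [614.3 -78.4  58. ]
lid hinge left [585.1  94.8  58. ]
lid front left [444.   87.1  58. ]
post foot [671.5  27.2   0. ]
ink [328.9 156.4   0. ]
block [ 426.3 -305.5   40. ]
tape [657.9 355.3   0. ]
blue1 [448.8 214.1  36. ]
blue2 [514.2 247.3  36. ]
blue3 [432.6 293.9  36. ]
```

View pics/crop1.png

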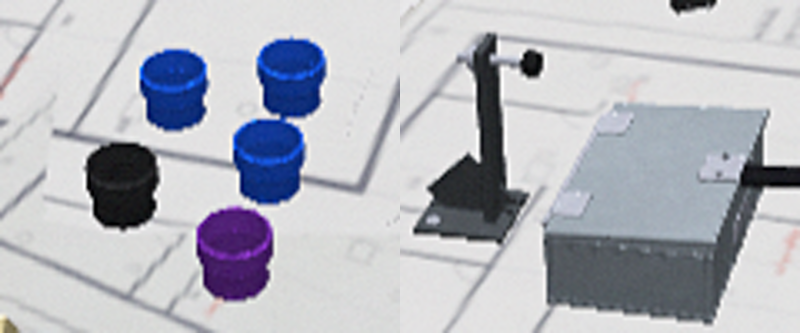

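The crop confirms it: only one of the five loupe shapes is black, at (261,350), and it sits left of the case near (508,342). The case yaw is about 0.166 and its centre is near (525,5). Next I move over the case to look with the wrist camera.

```bash
python3 -m creep '[[1,[39.4,-47.8,-8],0.7],[1,[39.4,-47.8,-8],0.7],[1,[39.4,-47.8,-8],0.7],[1,[39.4,-47.8,-8],0.7],[1,[39.4,-47.8,-8],0.7],[1,[39.4,-47.8,-8],0.7],[1,[39.4,-47.8,-8],0.7],[1,[39.4,-47.8,-8],0.7],[1,[39.4,-47.8,-8],0.7],[1,[39.4,-47.8,-8],0.7],[1,[39.4,-47.8,-8],0.7],[1,[39.4,-47.8,-8],0.7]]' 20
python3 -m creep '[[1,[0,0,0],0],[1,[0,0,0],0]]'
python3 - <<'E'
from h import *
p=manip.camera_params("wrist");print(p)
im=manip.camera("wrist")[:,:,::-1]
cv2.imwrite("pics/w1.png",im)
np.save("w1.npy",np.r_[p["origin"],p["attitude"]]); print(manip.read_state()["eef_pos"])
E
```

```text
clock: 1.35
eef_pos: [389.5, -0.0, 296.7]
eef_rot: [3.141, -0.001, 0.169]
wrist_force: [1.2, -1.9, -0.0]
finger_gap: 94.2
finger_force: 0.0
clock: 1.55
eef_pos: [389.2, -1.5, 296.0]
eef_rot: [-3.142, 0.001, 0.172]
wrist_force: [-0.1, -0.3, 0.3]
finger_gap: 93.9
finger_force: 0.0
{'fovy': 65.29354930211144, 'cx': 324.5308693166052, 'cy': 238.11532948928306, 'origin': array([469.46567442,  12.74202747, 461.96402161]), 'attitude': array([ 2.85920290e+00,  3.67627307e-04, -1.39996541e+00])}
[388.95258591  -2.44235606 295.99174064]
```

View pics/w1.png

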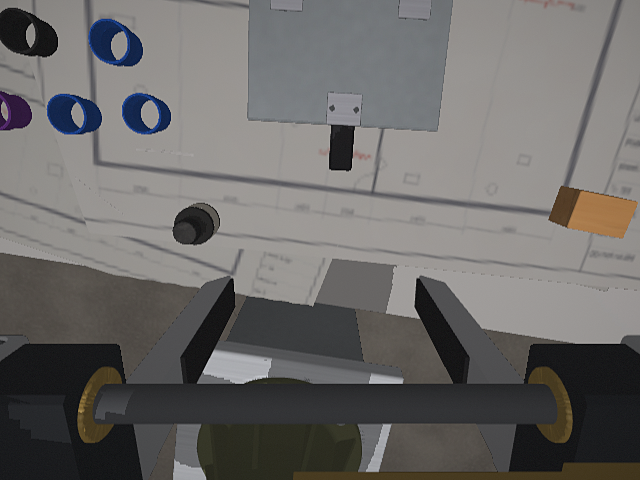

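Wrist view: lid front corners at (248,120) and (438,130), tab from (342,126) to its end at (341,170), black loupe at (28,33), ink bottle at (200,220).

```bash
python3 - <<'E'
from h import *
p=manip.camera_params("wrist"); o=np.load("w1.npy"); p["origin"]=o[:3];p["attitude"]=o[3:]
for z in (58,70,85,100):
    a,b=w(p,248,120,z),w(p,438,130,z)
    print(z,a,b,np.linalg.norm(a-b),"yaw",np.arctan2(-(a-b)[0],(a-b)[1]),"tabend",w(p,341,170,z))
print("loupe",w(p,28,32,36),w(p,30,33,30),"ink",w(p,183,230,64))
# gray profile to refine lid edges
s=manip.camera_params("side")
for cx,cy,yaw in [(525,5,.166),(527,8,.12),(527,8,.166),(527,8,.2)]:
    c,s_=np.cos(yaw),np.sin(yaw); f=lambda x,y,z:[cx+c*x-s_*y,cy+s_*x+c*y,z]
    P=[f(60,95,0),f(-60,95,0),f(60,95,56),f(60,-95,56),f(-60,95,56),f(-60,-95,56)]
    print(cx,cy,yaw,px(s,P).tolist())
E
```

```text
58 [465.2  92.1  58. ] [ 488.9 -103.    58. ] 196.53422093874644 yaw 0.12088388194919704 tabend [431.5 -11.5  58. ]
70 [465.4  89.7  70. ] [488.3 -99.6  70. ] 190.6800985944784 yaw 0.12038701953506091 tabend [432.6 -10.8  70. ]
85 [465.5  86.8  85. ] [487.6 -95.3  85. ] 183.43614692857022 yaw 0.12077126521382779 tabend [434.   -9.9  85. ]
100 [465.7  83.8 100. ] [486.8 -91.  100. ] 176.06887856745155 yaw 0.12012817928221567 tabend [435.4  -9.  100. ]
loupe [512.1 327.6  36. ] [512.1 330.   30. ] ink [338.3 148.2  64. ]
525 5 0.166 [[279.4, 287.2], [330.1, 292.0], [278.4, 267.1], [295.3, 227.5], [330.2, 271.7], [341.5, 231.0]]
527 8 0.12 [[276.6, 286.9], [326.8, 293.1], [275.5, 266.7], [296.0, 227.5], [326.8, 272.7], [342.0, 232.1]]
527 8 0.166 [[278.1, 287.7], [328.9, 292.6], [277.0, 267.6], [294.1, 227.9], [328.9, 272.2], [340.4, 231.4]]
527 8 0.2 [[279.2, 288.4], [330.4, 292.2], [278.2, 268.2], [292.8, 228.2], [330.5, 271.8], [339.3, 231.0]]
```

```bash
python3 - <<'E'
from h import *
s=manip.camera_params("side"); p=manip.camera_params("wrist"); o=np.load("w1.npy"); p["origin"]=o[:3];p["attitude"]=o[3:]
H=np.array([598.5,9.5,56]);yaw=.12;ex=np.array([np.cos(yaw),np.sin(yaw),0]);ey=np.array([-ex[1],ex[0],0]);ez=np.array([0,0,1])
for t in (0,.05,.1,.15,.2,.25):
    f=lambda r,y,h:H+ex*(-r*np.cos(t)+h*-np.sin(t)*0-h*np.sin(t)*-1)+ez*(r*np.sin(t)+h*np.cos(t))+ey*y
    P=[f(168,0,2),f(123,0,2),f(123,95,3),f(123,-95,3),f(155,0,2)]
    print(t,P[4].round(),"side",px(s,P).tolist(),"wrist",px(p,P).tolist())
E
```

```text
0 [445.  -9.  58.] side [[350.6, 250.6], [332.0, 248.6], [323.9, 269.5], [339.3, 229.4], [345.2, 250.0]] wrist [[340.2, 169.6], [343.0, 125.6], [250.7, 120.7], [434.7, 130.5], [341.0, 157.2]]
0.05 [445.  -9.  66.] side [[350.5, 247.6], [332.0, 246.4], [323.7, 267.2], [339.2, 227.3], [345.1, 247.2]] wrist [[340.6, 170.2], [343.3, 125.3], [249.5, 120.3], [436.5, 130.2], [341.3, 157.5]]
0.1 [446.  -9.  73.] side [[350.3, 244.5], [331.7, 244.2], [323.5, 264.8], [339.0, 225.2], [344.9, 244.4]] wrist [[341.0, 170.3], [343.6, 124.7], [248.3, 119.5], [438.3, 129.6], [341.7, 157.3]]
0.15 [447.  -9.  81.] side [[349.9, 241.4], [331.4, 242.0], [323.0, 262.5], [338.7, 223.0], [344.5, 241.6]] wrist [[341.4, 170.0], [343.9, 123.7], [247.1, 118.3], [440.2, 128.6], [342.1, 156.8]]
0.2 [448.  -9.  89.] side [[349.3, 238.3], [330.9, 239.7], [322.5, 260.2], [338.2, 220.9], [343.9, 238.7]] wrist [[341.8, 169.3], [344.3, 122.3], [245.8, 116.8], [442.2, 127.3], [342.5, 155.8]]
0.25 [450.  -8.  96.] side [[348.5, 235.3], [330.3, 237.5], [321.8, 257.8], [337.7, 218.7], [343.2, 235.9]] wrist [[342.3, 168.1], [344.7, 120.6], [244.6, 114.9], [444.3, 125.6], [343.0, 154.4]]
```

Lid angle is about 0.05, with the tab point at (445,-9,67). The model reprojects within 1–2 px in both views. Next I go above it.

```bash
python3 -m creep '[[1,[5.4,1.6,5],0.6],[1,[5.4,1.6,10],0.6],[1,[5.4,1.6,15],0.6],[1,[5.4,1.6,17],0.6],[1,[5.4,1.6,17],0.6],[1,[5.4,1.6,17],0.6]]'
```

```text
clock: 2.2
eef_pos: [445.2, -10.1, 127.4]
eef_rot: [3.142, 0.0, 0.114]
wrist_force: [-0.2, -0.3, -0.0]
finger_gap: 93.9
finger_force: 0.0
```

```bash
python3 -m creep '[[1,[0,0,4],0],[1,[0,0,6.5],0],[1,[0,0,6.5],0],[-0.3,[0,0,6.5],0],[-0.5,[0,0,6.5],0],[-0.7,[0,0,6.5],0],[-0.7,[0,0,6.5],0],[-0.7,[0,0,6.5],0],[-0.7,[0,0,6.5],0]]' 15
```

```text
clock: 3.1
eef_pos: [445.2, -8.9, 61.5]
eef_rot: [3.142, -0.0, 0.116]
wrist_force: [0.5, 0.8, -0.6]
finger_gap: 49.6
finger_force: 0.0
```

```bash
python3 -m creep '[[-0.8,[0,0,0],0],[-0.8,[0,0,0],0],[-0.8,[0,0,0],0],[-0.8,[0,0,0],0],[-0.8,[0,0,0],0],[-0.8,[0,0,0],0]]' 15
```

```text
clock: 3.7
eef_pos: [445.0, -8.4, 61.2]
eef_rot: [-3.141, 0.0, 0.116]
wrist_force: [0.4, 5.5, 0.4]
finger_gap: 23.6
finger_force: 15.0
```

Tab is pinched at 23.6 mm. Swinging the lid along its arc, first part.

```bash
python3 -m creep '[[-0.8,[0.14,-0.05,-1.31],0],[-0.8,[0.45,-0.05,-2.83],0],[-0.8,[0.91,-0.05,-4.31],0],[-0.8,[1.51,-0.05,-5.73],0],[-0.8,[2.26,-0.05,-7.09],0],[-0.8,[3.13,-0.05,-8.37],0],[-0.8,[4.13,-0.05,-9.56],0],[-0.8,[5.24,-0.05,-10.64],0],[-0.8,[6.45,-0.05,-11.6],0],[-0.8,[7.76,-0.05,-12.44],0],[-0.8,[7.76,-0.05,-12.44],0],[-0.8,[7.76,-0.05,-12.44],0]]'
python3 -c "
from cell import manip
print(manip.read_state()['moment'],manip.read_state()['eef_pos'])"
```

```text
clock: 4.9
eef_pos: [522.2, 0.6, 185.7]
eef_rot: [3.141, -0.001, 0.116]
wrist_force: [2.0, -0.0, 2.4]
finger_gap: 24.1
finger_force: 15.0
[-0.0371763  -0.49847798 -0.04890972] [522.23578572   0.57662533 185.74114298]
```

```bash
python3 -m creep '[[-0.8,[1.38,0,-0.7],0],[-0.8,[2.83,0,-1.26],0],[-0.8,[4.32,0,-1.68],0],[-0.8,[5.85,0,-1.94],0],[-0.8,[7.39,0,-2.05],0],[-0.8,[8.17,0,-2.05],0],[-0.8,[8.17,0,-2.05],0],[-0.8,[8.17,0,-2.05],0]]'
python3 - <<'E'
from h import *
for i in range(4):
    s=manip.read_state(); print(s["wrist_force"].round(2),s["moment"].round(2),s["eef_pos"].round(1))
    if i==0:
        a=manip.camera("side")[150:300,210:410,::-1]; cv2.imwrite("pics/s2.png",cv2.resize(a,(800,600),interpolation=2))
E
```

```text
clock: 5.7
eef_pos: [603.2, 9.9, 206.1]
eef_rot: [3.141, -0.001, 0.116]
wrist_force: [1.7, -1.5, 2.0]
finger_gap: 23.8
finger_force: 15.0
[ 1.68 -1.46  1.98] [-0.32 -0.25  0.  ] [603.2   9.9 206.1]
[ 1.62 -1.79  0.46] [-0.41 -0.27  0.  ] [603.1   9.9 206.1]
[ 1.62 -1.79  0.46] [-0.41 -0.27  0.  ] [603.1   9.9 206.1]
[ 1.62 -1.79  0.46] [-0.41 -0.27  0.  ] [603.1   9.9 206.1]
```

View pics/s2.png

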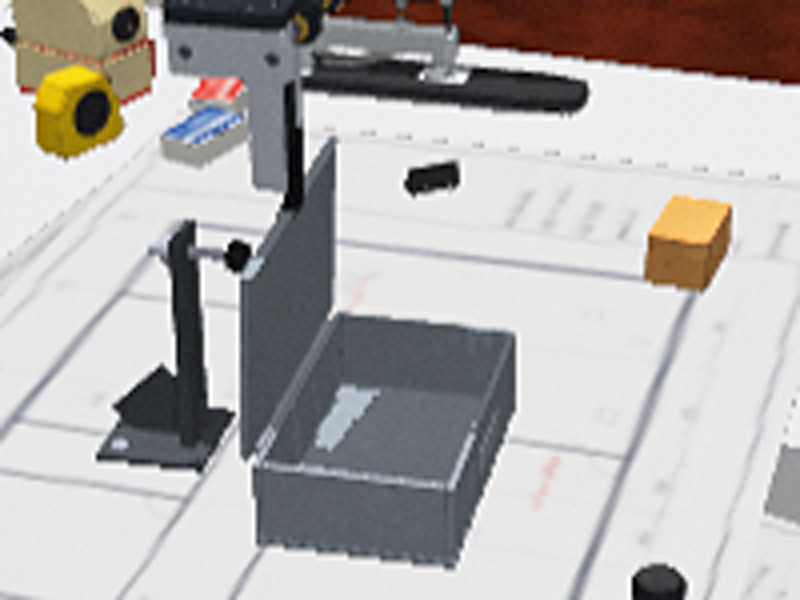

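Lid follows and stands near vertical, clear of the buffer (full-image pixel about (270,214)). The rear eraser area is hidden by the wall. Next I estimate the contact angle.

```bash
python3 - <<'E'
from h import *
s=manip.camera_params("side")
H=np.array([598.5,9.5,56]);yaw=.117;ex=np.array([np.cos(yaw),np.sin(yaw),0]);ey=np.array([-ex[1],ex[0],0]);ez=np.array([0,0,1])
# buffer on the axis y=0 line at z=136
for d in range(0,60,5): print(d,px(s,[H+ex*d+ez*80, H+ex*d+ez*80+ey*10,H+ex*d+ez*90]).tolist())
E
```

```text
0 [[281.4, 215.1], [280.3, 217.0], [281.3, 211.4]]
5 [[279.4, 214.9], [278.2, 216.8], [279.2, 211.2]]
10 [[277.4, 214.7], [276.2, 216.6], [277.2, 211.0]]
15 [[275.4, 214.5], [274.2, 216.4], [275.2, 210.8]]
20 [[273.4, 214.3], [272.2, 216.3], [273.2, 210.6]]
25 [[271.4, 214.1], [270.1, 216.1], [271.2, 210.4]]
30 [[269.4, 213.9], [268.1, 215.9], [269.1, 210.2]]
35 [[267.4, 213.8], [266.1, 215.7], [267.1, 210.0]]
40 [[265.4, 213.6], [264.1, 215.5], [265.1, 209.8]]
45 [[263.4, 213.4], [262.1, 215.3], [263.1, 209.6]]
50 [[261.4, 213.2], [260.1, 215.1], [261.1, 209.5]]
55 [[259.4, 213.0], [258.1, 214.9], [259.1, 209.3]]
```

```bash
python3 -m creep '[[-0.8,[0.6,0,0.03],0],[-0.8,[1.2,0,0.08],0],[-0.8,[1.85,0,0.17],0],[-0.8,[1.85,0,0.17],0],[-0.8,[1.85,0,0.17],0]]'
python3 -m creep '[[-0.8,[0.1,0,0.02],0],[-0.8,[0.2,0,0.04],0],[-0.8,[0.2,0,0.04],0]]'
```

```text
clock: 6.25
eef_pos: [622.6, 12.1, 204.7]
eef_rot: [3.141, -0.002, 0.116]
wrist_force: [1.2, -3.5, 3.9]
finger_gap: 23.3
finger_force: 15.0
clock: 6.55
eef_pos: [624.1, 12.4, 204.5]
eef_rot: [3.141, -0.001, 0.116]
wrist_force: [-0.5, -3.1, 5.9]
finger_gap: 23.5
finger_force: 15.0
```

```bash
python3 -m creep '[[-0.8,[0.1,0,-0.02],0],[-0.8,[0.2,0,-0.03],0],[-0.8,[0.2,0,-0.03],0]]'
python3 -m creep '[[-0.8,[0.1,0,0],0],[-0.8,[0.2,0,0],0],[-0.8,[0.2,0,0],0]]'
```

```text
clock: 6.85
eef_pos: [625.8, 12.6, 204.3]
eef_rot: [3.141, 0.0, 0.116]
wrist_force: [0.5, -4.6, 3.4]
finger_gap: 23.1
finger_force: 15.0
clock: 7.15
eef_pos: [627.6, 12.8, 204.1]
eef_rot: [3.142, 0.001, 0.116]
wrist_force: [-1.7, -4.3, 0.7]
finger_gap: 23.4
finger_force: 15.0
```

```bash
python3 -m creep '[[-0.8,[0.08,0,0.01],0],[-0.8,[0.15,0,0.02],0],[-0.8,[0.15,0,0.02],0]]'
python3 -m creep '[[-0.8,[0.08,0,0.01],0],[-0.8,[0.15,0,0.02],0],[-0.8,[0.15,0,0.02],0]]'
```

```text
clock: 7.45
eef_pos: [629.1, 13.0, 203.8]
eef_rot: [3.142, 0.001, 0.116]
wrist_force: [-0.3, -5.1, 1.2]
finger_gap: 23.1
finger_force: 15.0
clock: 7.75
eef_pos: [630.6, 13.2, 203.6]
eef_rot: [3.142, 0.001, 0.116]
wrist_force: [-0.9, -5.1, 0.9]
finger_gap: 23.1
finger_force: 15.0
```

```bash
python3 - <<'E'
from h import *
a=manip.camera("side")[180:280,235:335,::-1]; cv2.imwrite("pics/s3.png",cv2.resize(a,(600,600),interpolation=2))
s=manip.read_state(); print(s["wrist_force"].round(2),s["eef_pos"].round(1))
E
```

```text
[-0.75 -3.79  1.2 ] [630.6  13.1 203.7]
```

View pics/s3.png

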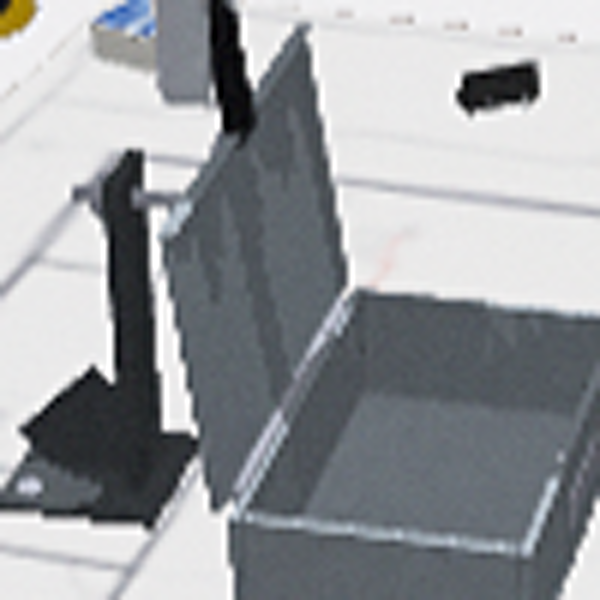

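The lid now hides the buffer, so contact must be close. I keep creeping and watch the force.

```bash
python3 -m creep '[[-0.8,[0.08,0.03,0.01],0],[-0.8,[0.15,0.03,0.03],0],[-0.8,[0.15,0.03,0.03],0]]'
python3 -m creep '[[-0.8,[0.08,0.02,0.01],0],[-0.8,[0.15,0.02,0.03],0],[-0.8,[0.15,0.02,0.03],0]]'
```

```text
clock: 8.1
eef_pos: [632.1, 13.3, 203.4]
eef_rot: [-3.141, 0.0, 0.116]
wrist_force: [-1.2, -3.3, 0.2]
finger_gap: 23.4
finger_force: 15.0
clock: 8.4
eef_pos: [633.7, 13.3, 203.2]
eef_rot: [-3.141, 0.0, 0.117]
wrist_force: [-1.4, -0.4, -1.6]
finger_gap: 23.1
finger_force: 15.0
```

```bash
python3 -m creep '[[-0.8,[0.08,0,0.01],0],[-0.8,[0.15,0,0.02],0],[-0.8,[0.15,0,0.02],0]]'
python3 -m creep '[[-0.8,[0.08,0,0.01],0],[-0.8,[0.15,0,0.02],0],[-0.8,[0.15,0,0.02],0]]'
```

```text
clock: 8.7
eef_pos: [635.1, 13.5, 203.0]
eef_rot: [-3.141, 0.0, 0.116]
wrist_force: [-2.1, 1.3, -3.2]
finger_gap: 23.3
finger_force: 15.0
clock: 9.0
eef_pos: [636.6, 13.6, 202.7]
eef_rot: [-3.141, 0.0, 0.116]
wrist_force: [-2.5, 0.2, -4.2]
finger_gap: 22.9
finger_force: 15.0
```

Tangential resistance, with the radial part removed, is still about 1.2 N, which is hinge only. Continuing, with a bit more descent.

```bash
python3 -m creep '[[-0.8,[0.08,0,0.04],0],[-0.8,[0.15,0,0.07],0],[-0.8,[0.15,0,0.07],0]]'
python3 -m creep '[[-0.8,[0.08,0,0.03],0],[-0.8,[0.15,0,0.05],0],[-0.8,[0.15,0,0.05],0]]'
```

```text
clock: 9.3
eef_pos: [638.3, 13.8, 202.4]
eef_rot: [-3.141, -0.0, 0.116]
wrist_force: [-1.4, 2.1, -3.0]
finger_gap: 22.7
finger_force: 15.0
clock: 9.6
eef_pos: [639.8, 13.9, 202.0]
eef_rot: [-3.142, -0.001, 0.116]
wrist_force: [-1.4, 3.6, -2.1]
finger_gap: 23.3
finger_force: 15.0
```

```bash
python3 -m creep '[[-0.8,[0.08,0,0.03],0],[-0.8,[0.15,0,0.06],0],[-0.8,[0.15,0,0.06],0]]'
python3 -m creep '[[-0.8,[0.08,0,0.03],0],[-0.8,[0.15,0,0.05],0],[-0.8,[0.15,0,0.05],0]]'
```

```text
clock: 9.9
eef_pos: [641.4, 14.1, 201.6]
eef_rot: [-3.142, -0.001, 0.116]
wrist_force: [-1.0, 3.5, 1.3]
finger_gap: 22.4
finger_force: 15.0
clock: 10.2
eef_pos: [642.9, 14.2, 201.1]
eef_rot: [3.142, -0.001, 0.116]
wrist_force: [-0.2, 3.5, 5.9]
finger_gap: 22.9
finger_force: 15.0
```

```bash
python3 -m creep '[[-0.8,[0.08,0,0.01],0],[-0.8,[0.15,0,0.01],0],[-0.8,[0.15,0,0.01],0]]'
python3 -m creep '[[-0.8,[0.08,0,0.02],0],[-0.8,[0.15,0,0.03],0],[-0.8,[0.15,0,0.03],0]]'
```

```text
clock: 10.5
eef_pos: [644.3, 14.4, 200.8]
eef_rot: [-3.142, -0.0, 0.116]
wrist_force: [-0.6, 4.6, 6.2]
finger_gap: 23.0
finger_force: 15.0
clock: 10.8
eef_pos: [645.7, 14.5, 200.4]
eef_rot: [-3.142, -0.0, 0.116]
wrist_force: [-0.1, 3.3, 4.6]
finger_gap: 22.4
finger_force: 15.0
```

```bash
python3 -m creep '[[-0.8,[0.08,-0.02,0.01],0],[-0.8,[0.15,-0.02,0.02],0],[-0.8,[0.15,-0.02,0.02],0]]'
python3 -m creep '[[-0.8,[0.08,0,0.02],0],[-0.8,[0.15,0,0.03],0],[-0.8,[0.15,0,0.03],0]]'
```

```text
clock: 11.1
eef_pos: [647.2, 14.8, 200.1]
eef_rot: [3.141, -0.0, 0.116]
wrist_force: [-0.5, 2.9, 4.4]
finger_gap: 22.7
finger_force: 15.0
clock: 11.4
eef_pos: [648.6, 14.9, 199.7]
eef_rot: [3.142, 0.0, 0.116]
wrist_force: [-0.3, 2.8, 2.9]
finger_gap: 22.7
finger_force: 15.0
```

```bash
python3 -m creep '[[-0.8,[0.08,0,0.03],0],[-0.8,[0.15,0,0.05],0],[-0.8,[0.15,0,0.05],0]]'
python3 -m creep '[[-0.8,[0.08,0,0.03],0],[-0.8,[0.15,0,0.05],0],[-0.8,[0.15,0,0.05],0]]'
```

```text
clock: 11.7
eef_pos: [650.1, 15.2, 199.2]
eef_rot: [3.141, -0.0, 0.116]
wrist_force: [0.4, 1.1, 3.5]
finger_gap: 22.8
finger_force: 15.0
clock: 12.0
eef_pos: [651.6, 15.3, 198.8]
eef_rot: [3.142, -0.0, 0.116]
wrist_force: [-0.5, 0.4, 3.5]
finger_gap: 22.5
finger_force: 15.0
```

```bash
python3 -m creep '[[-0.8,[0.08,0,0.03],0],[-0.8,[0.15,0,0.05],0],[-0.8,[0.15,0,0.05],0]]'
python3 -m creep '[[-0.8,[0.08,0,0.03],0],[-0.8,[0.15,0,0.05],0],[-0.8,[0.15,0,0.05],0]]'
```

```text
clock: 12.3
eef_pos: [653.1, 15.5, 198.3]
eef_rot: [3.142, -0.0, 0.116]
wrist_force: [-0.5, 1.6, 4.3]
finger_gap: 22.1
finger_force: 15.0
clock: 12.6
eef_pos: [654.6, 15.7, 197.8]
eef_rot: [3.142, -0.0, 0.116]
wrist_force: [-0.7, 0.8, 4.5]
finger_gap: 22.6
finger_force: 15.0
```

```bash
python3 - <<'E'
from h import *
a=manip.camera("side")[170:290,225:345,::-1]; b=manip.camera("wrist")[:,:,::-1]
a=cv2.resize(a,(400,400),interpolation=2); b=cv2.resize(b[90:460,160:530],(400,400),interpolation=2)
cv2.imwrite("pics/s4.png",np.hstack([a,b]))
E
```

```text
(no output)
```

View pics/s4.png

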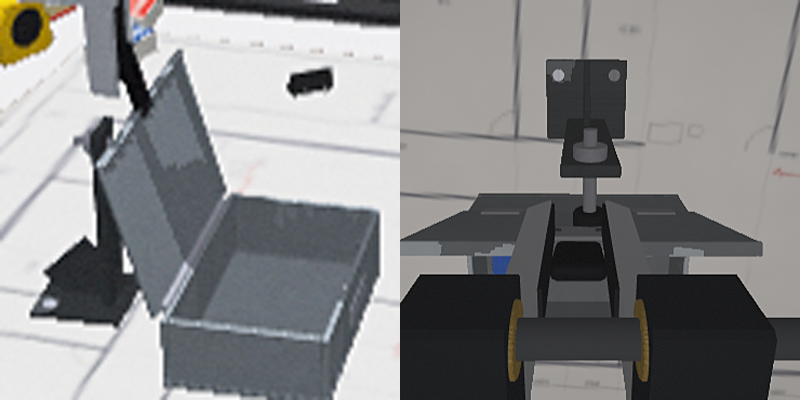

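The lid follows and the tab is still between the pads. In the wrist view the buffer is right at the lid's back, so I go on in 1 mm steps.

```bash
python3 -m creep '[[-0.8,[0.1,0,0.03],0],[-0.8,[0.1,0,0.03],0],[-0.8,[0.1,0,0.03],0]]'
python3 -m creep '[[-0.8,[0.1,0,0.03],0],[-0.8,[0.1,0,0.03],0],[-0.8,[0.1,0,0.03],0]]'
```

```text
clock: 13.0
eef_pos: [655.5, 15.8, 197.6]
eef_rot: [3.142, 0.0, 0.116]
wrist_force: [-1.0, 0.0, 5.6]
finger_gap: 22.4
finger_force: 15.0
clock: 13.3
eef_pos: [656.3, 15.9, 197.2]
eef_rot: [3.142, 0.0, 0.116]
wrist_force: [-2.9, 0.0, 5.4]
finger_gap: 22.6
finger_force: 15.0
```

Tangential force rose from -1.9 to -3.0 to -4.7 N over 2 mm, the buffer's expected stiffness (about 5 N on the buffer). Now I hold.

```bash
python3 -m creep '[[-0.8,[0,0,0],0],[-0.8,[0,0,0],0],[-0.8,[0,0,0],0],[-0.8,[0,0,0],0]]'
python3 -m creep '[[-0.8,[0.03,0,0.01],0],[-0.8,[0.03,0,0.01],0],[-0.8,[0.03,0,0.01],0],[-0.8,[0.03,0,0.01],0]]'
```

```text
clock: 13.7
eef_pos: [656.3, 15.9, 197.3]
eef_rot: [3.142, 0.0, 0.116]
wrist_force: [-1.9, -0.1, 6.2]
finger_gap: 22.5
finger_force: 15.0
clock: 14.1
eef_pos: [656.5, 16.0, 197.2]
eef_rot: [3.142, 0.001, 0.116]
wrist_force: [-4.6, -0.2, 4.9]
finger_gap: 22.5
finger_force: 15.0
```

```bash
python3 -m creep '[[-0.8,[0,0,0],0],[-0.8,[0,0,0],0],[-0.4,[0,0,0],0],[-0.2,[0,0,0],0],[-0.1,[0,0,0],0],[-0.1,[0,0,0],0]]'
python3 -m creep '[[0,[0,0,-2],0],[0,[0,0,-5],0],[0,[0,0,-9],0],[0.2,[-4,0,-10],0],[0.2,[-8,0,-10],0],[0.2,[-8,0,-10],0],[0.2,[-8,0,-10],0]]'
python3 - <<'E'
from h import *
s=manip.read_state();print(s["eef_pos"],s["eef_rot"],s["wrist_force"])
p=manip.camera_params("wrist")
b=manip.camera("wrist")[:,:,::-1]; cv2.imwrite("pics/w5.png",b)
np.save("w5.npy",np.r_[p["origin"],p["attitude"]])
E
```

```text
clock: 14.7
eef_pos: [656.7, 16.0, 196.8]
eef_rot: [-3.142, 0.0, 0.116]
wrist_force: [0.0, -0.6, 0.5]
finger_gap: 42.1
finger_force: 0.0
clock: 15.4
eef_pos: [577.3, 6.7, 297.8]
eef_rot: [3.141, -0.001, 0.116]
wrist_force: [-0.1, 0.8, 0.7]
finger_gap: 56.4
finger_force: 0.0
[577.28233902   6.68678023 297.79037324] [ 3.14141515e+00 -1.21970770e-03  1.16186507e-01] [-0.11359591  0.77370583  0.70077905]
```

View pics/w5.png

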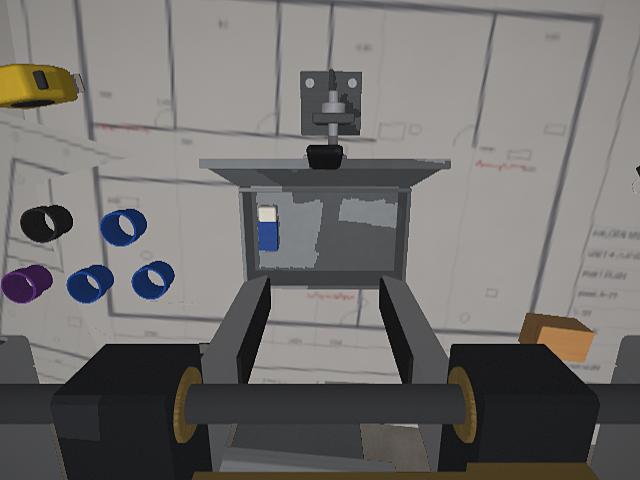

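The lid leans on the buffer (324,156). The eraser is at (268,228) at the left end of the case floor, and the black loupe is at (47,223). Next I fit the loupe's silhouette and locate the case and eraser.

```bash
python3 - <<'E'
from h import *
from scipy.optimize import minimize
p=manip.camera_params("wrist"); o=np.load("w5.npy"); p["origin"]=o[:3];p["attitude"]=o[3:]
im=cv2.imread("pics/w5.png"); g=im.max(2)
m=np.zeros_like(g); m[195:255,10:85]=(g[195:255,10:85]<60)
n,l,st,c=cv2.connectedComponentsWithStats(m); k=1+np.argmax(st[1:,4]); print(st[k])
ys,xs=np.where(l==k); hull=cv2.convexHull(np.c_[xs,ys].astype(np.int32)); obs=cv2.fillConvexPoly(np.zeros((480,640),np.uint8),hull,1)
a=np.linspace(0,2*np.pi,40)
def sil(x,y):
    P=np.vstack([np.c_[x+r*np.cos(a),y+r*np.sin(a),0*a+z] for r,z in((19,0),(19,13),(21.5,13),(21.5,36))])
    return cv2.fillConvexPoly(np.zeros((480,640),np.uint8),cv2.convexHull((px(p,P)*16).astype(np.int32)),1,shift=4)
f=lambda q:(sil(*q)!=obs).sum()
r=minimize(f,w(p,47,224,20)[:2],method="Nelder-Mead",options=dict(initial_simplex=[w(p,47,224,20)[:2]+d for d in ([0,0],[8,0],[0,8])])); print("loupe",r.x,r.fun,obs.sum())
for n_,u,v,z in [("eraser corners",258,206,18),("",277,206,18),("",278,250,18),("",259,250,18),("floor FL",259,268,5),("floor? FR",397,277,5),("rim FL",243,283,56),("rim FR",407,283,56)]: print(n_,w(p,u,v,z))
H=np.array([598.5,9.5,56]);yaw=.118;ex=np.array([np.cos(yaw),np.sin(yaw),0]);ey=np.array([-ex[1],ex[0],0]);C=H-60*ex;C[2]=0
print("case",C,px(p,[C+ex*X+ey*Y+[0,0,56] for X,Y in((60,95),(60,-95),(-60,95),(-60,-95))]).tolist())
for y in(0,-10,-20): print(y,C+ey*y)
s=manip.read_state();print(s["eef_pos"])
s=manip.camera_params("side");print(px(s,[[*r.x,36],[*r.x,0]]))
E
```

```text
[  20  205   53   38 1408]
loupe [511.87958665 340.11454363] 156.0 1546
eraser corners [561.2  86.3  18. ]
 [563.8  63.5  18. ]
 [508.2  57.7  18. ]
 [505.5  81.3  18. ]
floor FL [476.4  81.6   5. ]
floor? FR [484.7 -99.4   5. ]
rim FL [475.7  91.7  56. ]
rim FR [497.9 -99.5  56. ]
case [538.91723553   2.43641889   0.        ] [[237.6, 187.5], [411.8, 187.1], [244.4, 289.1], [405.5, 288.7]]
0 [538.91723553   2.43641889   0.        ]
-10 [540.09449905  -7.49404186   0.        ]
-20 [541.27176257 -17.4245026    0.        ]
[577.89405885   6.72031801 297.50577375]
[[259.6 342. ]
 [260.6 356.1]]
```

Loupe at (512,340), which agrees with the side view. I move above it.

```bash
python3 -m creep '[[0.5,[-2.64,-33.87,0],0],[0.5,[-2.64,-33.87,0],0],[0.5,[-2.64,-33.87,0],0],[0.5,[-2.64,-33.87,0],0],[0.5,[-2.64,-33.87,0],0],[0.5,[-2.64,-33.87,4],0],[0.5,[-2.64,-33.87,8],0],[0.5,[-2.64,-33.87,13],0],[0.5,[-2.64,-33.87,17],0],[0.5,[-2.64,-33.87,20],0],[0.5,[-2.64,-33.87,20],0],[0.5,[-2.64,-33.87,20],0]]'
python3 -m creep '[[0.5,[0,0,0],0],[0.5,[0,0,0],0]]'
python3 - <<'E'
from h import *
p=manip.camera_params("wrist");im=manip.camera("wrist")[:,:,::-1]; cv2.imwrite("pics/w6.png",im)
P=[[512,340,36],[512,318.5,36],[512,361.5,36],[490.5,340,36],[533.5,340,36]]
print(px(p,P))
E
```

```text
clock: 16.65
eef_pos: [512.6, 340.6, 97.8]
eef_rot: [-3.142, -0.0, 0.116]
wrist_force: [0.3, 0.2, 1.5]
finger_gap: 70.7
finger_force: 0.0
clock: 16.85
eef_pos: [512.9, 340.6, 99.5]
eef_rot: [-3.14, -0.003, 0.116]
wrist_force: [-0.6, 0.2, 0.6]
finger_gap: 70.5
finger_force: 0.0
[[326.1 262. ]
 [358.9 265.6]
 [293.2 258.3]
 [322.4 292.3]
 [330.1 230.2]]
```

View pics/w6.png

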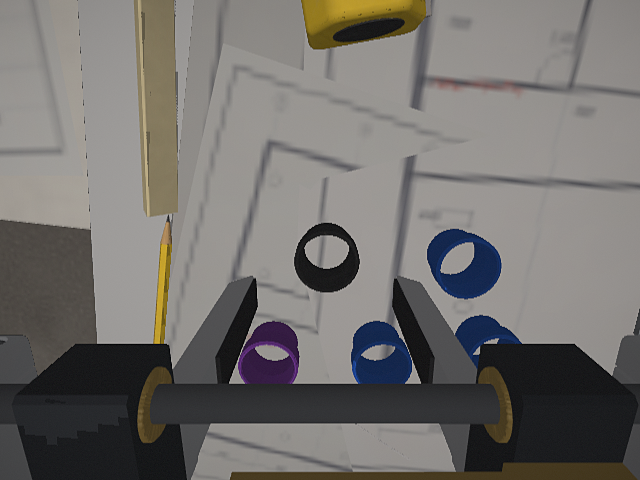

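The black loupe is centred at (327,258), with the rim matching the prediction and the fingers clear of its neighbours. Now I descend and grip.

```bash
python3 -m creep '[[0.5,[0,0,3],0],[0.5,[0,0,6],0],[0.5,[0,0,8],0],[0.5,[0,0,8],0],[0.1,[0,0,8],0],[-0.3,[0,0,8],0],[-0.3,[0,0,8],0],[-0.3,[0,0,8],0],[-0.3,[0,0,8],0],[-0.3,[0,0,8],0]]' 10
```

```text
clock: 17.9
eef_pos: [512.1, 340.2, 17.7]
eef_rot: [-3.141, -0.001, 0.116]
wrist_force: [-0.5, -0.9, 7.0]
finger_gap: 42.4
finger_force: 10.0
```

```bash
python3 -m creep '[[-0.3,[0,0,-1],0],[-0.3,[0,0,-4],0],[-0.3,[0,0,-8],0],[-0.3,[0,0,-12],0],[-0.3,[0,0,-12],0]]' 12
python3 -m creep '[[-0.3,[-0.1,3,0],0],[-0.3,[-0.2,7,0],0],[-0.3,[-0.4,11,0],0],[-0.3,[-0.5,15,0],0],[-0.3,[-0.7,19,0],0],[-0.3,[-0.8,23,0],0],[-0.3,[-0.9,27,0],0],[-0.3,[-1,30,0],0],[-0.3,[-1.1,32.5,0],0],[-0.3,[-1.14,33.8,0],0],[-0.3,[-1.14,33.8,0],0],[-0.3,[-1.14,33.8,0],0]]'
python3 - <<'E'
from h import *
print(manip.read_state()["eef_pos"])
a=manip.camera("side")[150:300,210:410,::-1]; b=manip.camera("wrist")[:,:,::-1]
cv2.imwrite("pics/s7.png",np.hstack([cv2.resize(a,(400,300),interpolation=2),cv2.resize(b,(400,300),interpolation=3)]))
E
```

```text
clock: 18.4
eef_pos: [513.6, 341.2, 143.5]
eef_rot: [-3.138, -0.008, 0.116]
wrist_force: [0.2, -0.6, 0.2]
finger_gap: 42.0
finger_force: 12.0
clock: 19.6
eef_pos: [539.6, 3.7, 136.9]
eef_rot: [-3.141, 0.0, 0.116]
wrist_force: [1.0, 0.1, 0.5]
finger_gap: 42.7
finger_force: 12.0
[539.55732419   3.74766331 136.92611143]
```

View pics/s7.png

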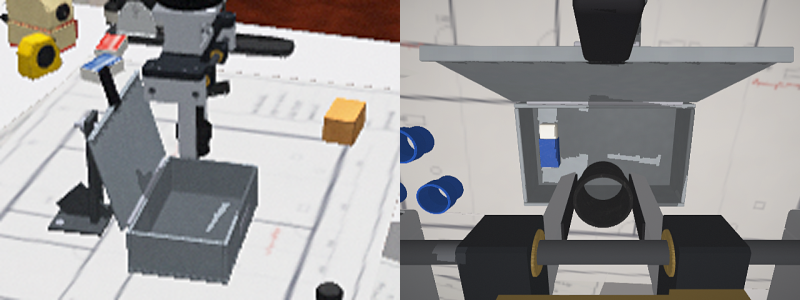

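The loupe is held over the case, clear of the eraser and lid. I lower it, slowing near the floor.

```bash
python3 -m creep '[[-0.3,[0,0,3],0],[-0.3,[0,0,6],0],[-0.3,[0,0,8.5],0],[-0.3,[0,0,10],0],[-0.3,[0,0,10.7],0],[-0.3,[0,0,11],0],[-0.3,[0,0,11],0],[-0.3,[0,0,11],0]]'
python3 -m creep '[[-0.3,[0,0,0.1],0],[-0.3,[0,0,0.2],0],[-0.3,[0,0,0.2],0],[-0.3,[0,0,0.2],0]]'
```

```text
clock: 20.5
eef_pos: [540.2, 3.2, 27.9]
eef_rot: [3.141, -0.001, 0.117]
wrist_force: [0.5, 0.1, -0.5]
finger_gap: 42.5
finger_force: 12.0
clock: 20.9
eef_pos: [539.7, 3.0, 25.2]
eef_rot: [-3.142, -0.0, 0.116]
wrist_force: [0.9, -0.4, -0.7]
finger_gap: 42.4
finger_force: 12.0
```

```bash
python3 -m creep '[[-0.3,[0,0,0.1],0],[-0.3,[0,0,0.15],0],[-0.3,[0,0,0.15],0],[-0.3,[0,0,0.15],0]]'
python3 -m creep '[[-0.3,[0,0,0.05],0],[-0.3,[0,0,0.1],0],[-0.3,[0,0,0.1],0],[-0.3,[0,0,0.1],0]]'
```

```text
clock: 21.3
eef_pos: [539.7, 3.0, 23.6]
eef_rot: [-3.142, 0.0, 0.116]
wrist_force: [-0.1, 0.5, -0.8]
finger_gap: 42.4
finger_force: 12.0
clock: 21.7
eef_pos: [539.7, 3.0, 22.7]
eef_rot: [3.142, -0.0, 0.116]
wrist_force: [-0.1, -0.1, 1.3]
finger_gap: 42.5
finger_force: 12.0
```

Contact is felt at 22.7, exactly as predicted. I release slowly and withdraw.

```bash
python3 -m creep '[[-0.3,[0,0,0.03],0],[-0.05,[0,0,0.03],0],[0.1,[0,0,0.03],0],[0.25,[0,0,0.03],0],[0.25,[0,0,0.03],0],[0.25,[0,0,0.03],0]]' 5
python3 -m creep '[[0.25,[0,0,-1],0],[0.25,[0,0,-3],0],[0.25,[0,0,-6],0],[0.25,[0,0,-10],0],[0.25,[-2,0,-14],0],[0.25,[-4,0,-18],0],[0.25,[-4,0,-18],0],[0.25,[-4,0,-18],0],[0.25,[-4,0,-18],0]]'
python3 - <<'E'
from h import *
print(manip.read_state()["eef_pos"])
a=manip.camera("side")[150:300,210:410,::-1]; b=manip.camera("wrist")[:,:,::-1]
cv2.imwrite("pics/s8.png",np.hstack([cv2.resize(a,(400,300),interpolation=2),cv2.resize(b,(400,300),interpolation=3)]))
E
```

```text
clock: 22.3
eef_pos: [539.7, 3.0, 22.3]
eef_rot: [-3.142, 0.0, 0.116]
wrist_force: [0.5, 0.1, -0.6]
finger_gap: 58.5
finger_force: 0.0
clock: 23.2
eef_pos: [499.7, -1.5, 201.6]
eef_rot: [-3.141, 0.001, 0.116]
wrist_force: [-0.1, 0.8, 0.2]
finger_gap: 58.7
finger_force: 0.0
[499.74760811  -1.53977721 201.55587062]
```

View pics/s8.png

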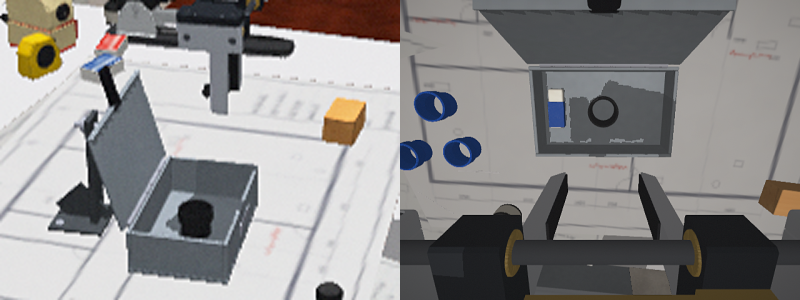

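The loupe stands upright on the case floor at (603,110) in the composite, beside the eraser at (556,108). The lid still leans on the buffer, so I hand the job in.

```bash
python3 -c "
from cell import manip
print(manip.sign_off())"
```

```text
the job is handed in; nothing more can be done
None
```

I handed the job in at about 23 s of the 72 s limit: the lid leans on its buffer, pressed with an estimated 6–7 N, and the black loupe stands upright beside the eraser; no verdict came back.

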